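Lay the upended tea carton beside its twin

ROBOT

A 6-joint arm with a two-finger parallel gripper is mounted at the origin on a cart in front of the work surface, level with it; the furniture and walls round the work are solid. World frame = base frame: x ahead of the robot, y to its left, z up, the work surface at z = 0. Lengths are in m, angles in rad, forces in N, time in s.
With the tool pointing down it reaches from about 0.375 to 0.925 m from the base axis. Payload 5.7 kg.
Tool frame: the origin (TCP) lies midway between the tips of the shut fingers; the grasp point (between the pads) lies 19 mm behind it; z points along the fingers, x is the direction in which the jaws open and shut, and the axes are right-handed (so a half turn about z gives the same grasp; the last joint's range is limited). The gripper opens to 88 mm and grips with 3 to 60 N. Pads are 20 mm wide; open, the fingers measure 115 mm over their backs; the gripper's body (75 mm by 178 mm) begins 61 mm behind the grasp point.
Start: joints at [0.997, 0.359, 1.51, -0, 1.272, -0.115], TCP at [0.266, 0.538, 0.223] pointing down, gripper open.
Joint ranges: [-2.97, 2.97], [-1.01, 2.36], [0.21, 2.38], [-0.96, 4.11], [0.2, 2.71], [-2.98, 2.98]. Speed limits (rad/s): [2.39, 2.39, 3.14, 3.14, 3.14, 3.14].

INTERFACE

Orientations are given as a unit quaternion [x, y, z, w].
In Python, from bench import move_ptp, servo_line, goto_joints, move_gripper, sleep, inverse_kinematics, capture, PlanningError, close_job, spot_in, silhouettes, current_clock, current_joint_pos, current_qvel, current_joint_torque, current_position, current_orientation, current_force, current_torque, current_finger_gap gives the robot as it stands. Calls block until the motion is done:
- move_ptp(position, orientation): joint-space move of the TCP to a pose.
- servo_line(position, orientation=None, rate=0.15, contact_N=None): straight line of the TCP; orientation=None keeps the orientation; rate is the mean speed in m/s. With contact_N (N) it stops when the force on the tool has changed by that much, and returns True; else False.
- goto_joints(angles): joint-space move.
- move_gripper(opening): finger opening in m; the grip force is fixed at half the most; returns when the fingers have stopped.
- sleep(seconds).
- inverse_kinematics(position, orientation): joint angles nearest the present ones, or None.
- capture(name): name is "scene" or "side" or "wrist"; returns a dict with "image" (400x640x3 uint8, blue, green, red), "range_z" (400x640 float32, m along the optical axis (not along the pixel's ray), 0 where there is no reading), "intrinsics" (3x3 intrinsics, pixels), "k1" (the pictures are not rectified: a ray, as slopes to the right and down, at radius r is drawn at 1 + k1 r^2 times it, then the intrinsics apply), "R" (3x3) and "t" (3): a world point X has camera coordinates R X + t. Camera axes: x right, y down, z forward; pixel columns grow to the right and rows downward; lengths in m; the calibration is good to about 2 mm. A picture is of the moment at which its call begins.
A pose or a line that the arm cannot do raises PlanningError and nothing moves.
- close_job(): hands the job in, once; it reports no verdict.
Trained networks look in the newest picture that a camera, given by its name, has taken for a name from the list of things; names that differ only in an ending like _2 or _b are one class to them, and where a whole thing is asked for, a point or a joint stands for the part that bears it (a point fixed in the world has none). Each returns a list of dicts, best first, with "conf" (0 to 1); they miss things now and then, are a little off and sometimes report something else, mostly with a low value. They report only what shows in the picture. A call takes as long as a camera call. They do not tell look-alikes from the thing itself.
- spot_in(camera, query): "xy" ([column, row] in pixels, amid what is visible of it).
- silhouettes(camera, query): "region" (400x640 bool, what is visible of it) and "xy" ([column, row] in pixels, amid what is visible of it).
Readings, each from a call of its own:
- current_clock(): time.
- current_joint_pos(): joint angles.
- current_qvel(): joint speeds.
- current_joint_torque(): joint torques, N m.
- current_position(): TCP position.
- current_orientation(): TCP orientation.
- current_force(): force on the tool from outside, world axes, zero at the start.
- current_torque(): the same for the moment, N m.
- current_finger_gap(): finger opening in m.
Only numpy, scipy, OpenCV 4.12 (cv2) and the standard library are available. Lean on these libraries where they do the work, as an engineer would, in place of code of your own. Each camera call takes 0.05 s, during which the arm holds its last target. There are 200 camera calls.

TASK

One of the two tea cartons has been left standing on its end. Without ever lifting it off the worktop, push it over with the fingertips so that it lies flat on a long side, then push it along the worktop until it sits snugly side by side with the other carton, long side against the other's near long side and ends level. The other carton must stay where it is, bar a slight nudge, and the glass, the spice jar and the mug must not be disturbed.

Things in the scene. Friction and masses are not known exactly. Their poses are not given: they have to be found in the camera images.
- standing_mid (a point): Centre of the light card carton that stands on end: 66 x 142 x 70 mm along its own x, y, z, 0.2 kg. At the start y is upright (centre 71 mm up), x points left or right and +z faces the robot, within 12 degrees. It topples when tilted about 25 degrees; its centre then lands about 105 mm along the push, 33 mm up. Print may stand 3 mm out at +z.
- lying_mid (a point): Centre of the other carton, same size and own axes, 0.3 kg, loose, lying right way up (z up, centre 35 mm above the worktop). Its long y axis points to the robot's left within 10 degrees; its near long side is its -x face, 33 mm from the centre. It lies further off than the standing one, to the left or right of it.
- glass: empty clear glass, 81 mm across, 93 mm high, standing at about the lying carton's distance but on the other side (left or right); origin at the centre of its underside, z axis up
- spice_jar: small round spice jar with a dark cap, 41 mm across, 105 mm high, standing to the left of the work; origin at the centre of its underside, z axis up
- mug: two-tone mug, dark above and cream below, 86 x 117 x 99 mm with its handle, standing to the right of the work; origin at the centre of its underside, z axis up
There are look-alikes about, which are no part of the job. What is shaped like the part that bears standing_mid but turquoise is not meant. Leave any red look-alike of the part that bears lying_mid alone.

How it is judged:
By the outcome, as a careful person would: the job done as asked, in the order asked, and still so for the second after the job is handed in, with the robot touching nothing.
It also fails if it takes over 64 s, if anything falls off the work surface, if the arm or the gripper's body presses on something with over 40 N, if the wrist force passes 120 N, or if a joint passes its speed limit or range.

## Working session

There is one attempt and no reset: what is moved stays moved. The work goes in short steps, each a Python script; the robot and the scene stay as the last script left them, time stands still between calls to the robot, and variables do not carry over. Pictures are saved under pics/ and viewed, about 8 in all and at most 12, crops included, and the job is handed in when it is done.

```bash
mkdir -p pics; ls; cat > h.py <<'E'
import numpy as np, cv2
from bench import *
def cloud(c):
    "world point per pixel (400x640x3), nan where no reading"
    K=c["intrinsics"]; z=c["range_z"]
    u,v=np.meshgrid(np.arange(640.),np.arange(400.))
    p=cv2.undistortPoints(np.stack([u,v],-1).reshape(-1,1,2),np.array(K,float),np.array([c["k1"],0,0,0.])).reshape(400,640,2)
    X=np.concatenate([p*z[...,None],z[...,None]],-1)
    W=(X-np.array(c["t"]))@np.array(c["R"])
    W[z<=0]=np.nan
    return W
E
python3 - <<'E'
from h import *
ims=[]
for cam in ["scene","side"]:
    c=capture(cam); im=c["image"].copy(); W=cloud(c)
    print(cam,"campos",np.round(-np.array(c["R"]).T@c["t"],3), c["k1"])
    for q in ["standing_mid","lying_mid","glass","spice_jar","mug"]:
        for s in silhouettes(cam,q):
            m=s["region"]; P=W[m]; P=P[~np.isnan(P[:,0])]
            if s["conf"]<.2: continue
            print(q,round(s["conf"],2),np.round(s["xy"]),m.sum(),"p5",np.round(np.percentile(P,3,0),3),"p95",np.round(np.percentile(P,97,0),3),"bgr",np.median(im[m],0)) if len(P) else print(q,s["conf"],s["xy"],"nodepth")
    cv2.imwrite(f"pics/{cam}0.png",im)
print(current_clock())
E
```

```text
pics
scene campos [0.088 1.018 0.814] -0.10059817041775017
standing_mid 0.8 [324. 217.] 465 p5 [0.536 0.006 0.011] p95 [0.564 0.044 0.144] bgr [142. 166. 172.]
standing_mid 0.69 [320. 183.] 314 p5 [ 0.59  -0.123  0.054] p95 [ 0.644 -0.062  0.144] bgr [128. 141.  42.]
lying_mid 0.78 [390. 204.] 198 p5 [ 0.408 -0.223  0.011] p95 [ 0.44  -0.094  0.076] bgr [ 42.5  46.5 165. ]
lying_mid 0.75 [262. 233.] 1616 p5 [0.684 0.031 0.002] p95 [0.747 0.169 0.075] bgr [155.  178.5 186. ]
glass 0.81 [290. 195.] 830 p5 [ 0.689 -0.147  0.005] p95 [ 0.764 -0.068  0.094] bgr [141.  154.5 164. ]
spice_jar 0.36 [222. 238.] 54 p5 [0.722 0.227 0.097] p95 [0.752 0.249 0.109] bgr [57.  60.5 91. ]
side campos [0.473 0.493 0.858] 0.010703154519460219
standing_mid 0.77 [316. 182.] 1544 p5 [ 0.557 -0.135  0.013] p95 [ 0.64  -0.063  0.145] bgr [111. 127.   8.]
standing_mid 0.59 [335. 227.] 1552 p5 [ 0.494 -0.015  0.017] p95 [0.56  0.042 0.145] bgr [139. 173. 183.]
standing_mid 0.5 [270. 179.] 1039 p5 [ 0.689 -0.145  0.014] p95 [ 0.762 -0.069  0.094] bgr [117. 134. 148.]
lying_mid 0.69 [252. 252.] 2220 p5 [0.683 0.032 0.005] p95 [0.746 0.167 0.076] bgr [222. 253. 253.]
lying_mid 0.61 [375. 187.] 1491 p5 [ 0.411 -0.217  0.009] p95 [ 0.482 -0.083  0.076] bgr [  9.  23. 254.]
glass 0.79 [270. 182.] 1078 p5 [ 0.688 -0.146  0.012] p95 [ 0.761 -0.069  0.094] bgr [116. 133. 147.]
spice_jar 0.69 [218. 307.] 666 p5 [0.722 0.231 0.01 ] p95 [0.757 0.266 0.108] bgr [68.5 69.5 99. ]
mug 0.6 [318. 123.] 943 p5 [ 0.605 -0.387  0.013] p95 [ 0.679 -0.307  0.101] bgr [49. 55. 67.]
0.6
```

View pics/side0.png

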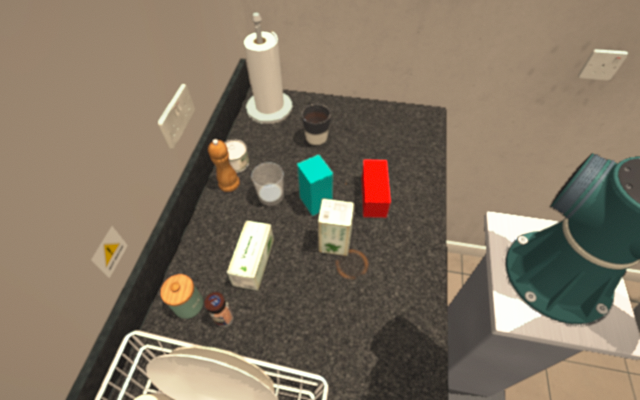

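View pics/scene0.png

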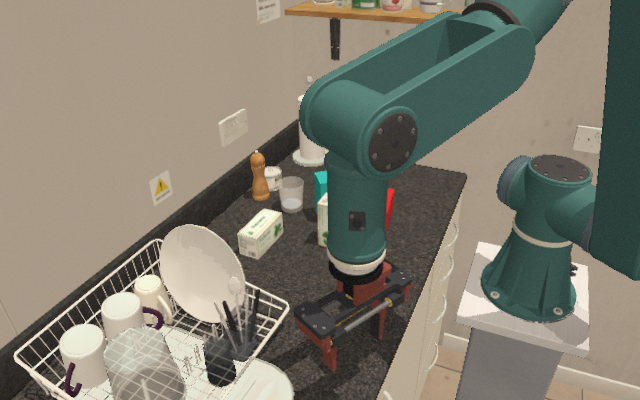

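```bash
cat >> h.py <<'E'
def rect(cam,q,zlo,zhi,near,c=None):
    "min-area rectangle of top-face points of q closest to `near`: centre, sides, yaw(deg), mean z"
    c=c or capture(cam); W=cloud(c); best=None
    for s in silhouettes(cam,q):
        m=cv2.erode(s["region"].astype(np.uint8),np.ones((2,2)))>0
        P=W[m]; P=P[~np.isnan(P[:,0])]; P=P[(P[:,2]>zlo)&(P[:,2]<zhi)]
        if len(P)<30: continue
        d=np.hypot(*(np.median(P[:,:2],0)-near))
        if d<.08 and (best is None or d<best[0]): best=(d,P)
    if best is None: return None
    P=best[1]; r=cv2.minAreaRect((P[:,:2]*1000).astype(np.float32))
    return dict(c=np.round(r[0],1),s=np.round(r[1],1),a=round(r[2],1),z=round(float(np.median(P[:,2])),4),n=len(P))
def down(psi):
    "tool down, jaw axis x at angle psi in the worktop plane"
    from scipy.spatial.transform import Rotation as R
    x=np.array([np.cos(psi),np.sin(psi),0]); z=np.array([0,0,-1.]); 
    return R.from_matrix(np.stack([x,np.cross(z,x),z],1)).as_quat()
E
python3 - <<'E'
from h import *
for cam in ["side"]:
    c=capture(cam)
    print(rect(cam,"standing_mid",.13,.16,[.53,.01],c),rect(cam,"lying_mid",.06,.08,[.715,.1],c),rect(cam,"standing_mid",.13,.16,[.6,-.1],c))
print(np.round(current_orientation(),3))
for psi in (np.pi/2,-np.pi/2,0):
    print(psi,inverse_kinematics([.5,-.04,.3],down(psi)))
# look from above with the wrist camera
q=min((down(p) for p in (np.pi/2,-np.pi/2)),key=lambda q:abs(inverse_kinematics([.5,.05,.35],q)[5]) if inverse_kinematics([.5,.05,.35],q) is not None else 9)
print(q); move_ptp([.5,.05,.35],q)
c=capture("wrist"); cv2.imwrite("pics/w1.png",c["image"]); print("cam",-np.array(c["R"]).T@c["t"])
print(rect("wrist","standing_mid",.13,.16,[.53,.01],c),rect("wrist","lying_mid",.06,.08,[.715,.1],c),current_clock())
E
```

```text
{'c': array([527.,  11.]), 's': array([71.6, 62.3]), 'a': 2.3, 'z': 0.1424, 'n': 778} {'c': array([713. ,  97.6]), 's': array([141.1,  61.6]), 'a': 87.9, 'z': 0.0731, 'n': 1467} {'c': array([ 597.6, -105.5]), 's': array([62.6, 70.5]), 'a': 40.1, 'z': 0.1425, 'n': 627}
[ 0.849  0.528 -0.     0.   ]
1.5707963267948966 [-2.17626797e-01  1.49465935e-01  1.60484661e+00 -4.44089210e-16
  1.38728010e+00 -1.78842312e+00]
-1.5707963267948966 [-2.17626797e-01  1.49465935e-01  1.60484661e+00 -4.44089210e-16
  1.38728010e+00  1.35316953e+00]
0 [-2.17626797e-01  1.49465935e-01  1.60484661e+00 -4.44089210e-16
  1.38728010e+00 -2.17626797e-01]
[ 0.70710678 -0.70710678  0.         -0.        ]
cam [0.57555832 0.05088394 0.51098295]
{'c': array([529.6,  10.4]), 's': array([72.4, 62.4]), 'a': 0.7, 'z': 0.1398, 'n': 3772} {'c': array([686. ,  97.1]), 's': array([137.7,   3.6]), 'a': 89.7, 'z': 0.0676, 'n': 538} 2.95
```

View pics/w1.png

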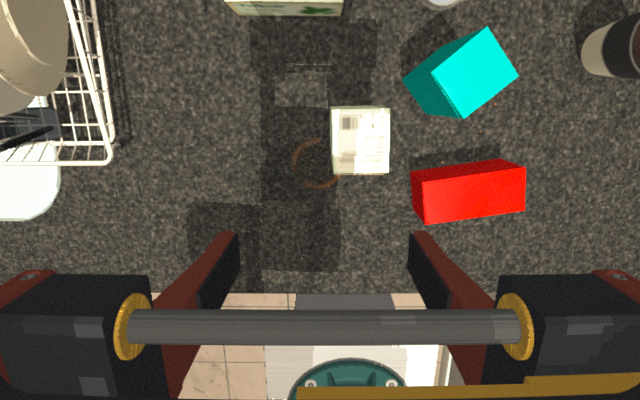

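```bash
python3 - <<'E'
from h import *
q=down(-np.pi/2)
move_ptp([.528,-.06,.26],q); move_gripper(0.0)
servo_line([.528,-.06,.124],q,rate=.2)
print(servo_line([.528,-.03,.124],q,rate=.06,contact_N=1.5),current_position())
p=current_position(); y0=p[1]
servo_line([.5275,y0+.028,.124],q,rate=.08)
c=capture("side"); cv2.imwrite("pics/s1.png",c["image"][120:300,200:440].repeat(3,0).repeat(3,1))
W=cloud(c).reshape(-1,3)
m=(abs(W[:,0]-.53)<.05)&(abs(W[:,1]-.05)<.12)&(W[:,2]>.1)
for s in silhouettes("side","standing_mid"):
    P=W[s["region"].ravel()]; P=P[~np.isnan(P[:,0])]; print(s["conf"],np.percentile(P,1,0).round(3),np.percentile(P,99,0).round(3))
print(current_position(),current_force(),current_clock())
E
```

```text
False [ 0.52800831 -0.02977578  0.12401405]
0.63 [ 0.574 -0.15   0.003] [ 0.655 -0.061  0.146]
0.35 [0.682 0.027 0.   ] [0.774 0.168 0.076]
[ 0.52747843 -0.00172593  0.12396891] [ 0.5085051   0.08805129 -0.71421434] 7.0083
```

View pics/s1.png

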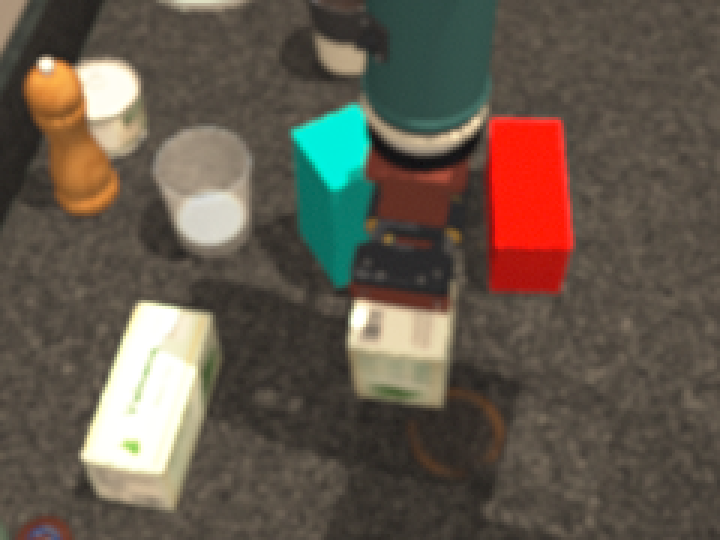

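It is tilting about its bottom left edge (bottom still at row ~405, the top edge has moved towards it at ~365). I'll carry on over the balance point.

```bash
python3 - <<'E'
from h import *
q=down(-np.pi/2)
servo_line([.527,.05,.124],q,rate=.08); sleep(.4)
servo_line([.5,-.03,.2],q,rate=.3)
c=capture("side"); cv2.imwrite("pics/s2.png",c["image"][120:300,200:440].repeat(3,0).repeat(3,1))
for n in ("standing_mid","lying_mid"): print(rect("side",n,.055,.085,[.53,.117],c),rect("side",n,.055,.085,[.713,.098],c))
W=cloud(c); P=W[np.nan_to_num((abs(W[...,0]-.53)<.07)&(abs(W[...,1]-.12)<.12)&(W[...,2]>.055)&(W[...,2]<.08))>0]
print(len(P),cv2.minAreaRect((P[:,:2]*1000).astype(np.float32)),current_clock())
E
```

```text
{'c': array([523.1, 116.4]), 's': array([ 70. , 140.2]), 'a': 1.4, 'z': 0.066, 'n': 1779} None
None {'c': array([714.6,  97.3]), 's': array([141.2,  64.3]), 'a': 88.9, 'z': 0.0731, 'n': 1601}
1873 ((524.4320678710938, 115.76237487792969), (72.6039047241211, 141.62725830078125), 1.3602708578109741) 8.9833
```

View pics/s2.png

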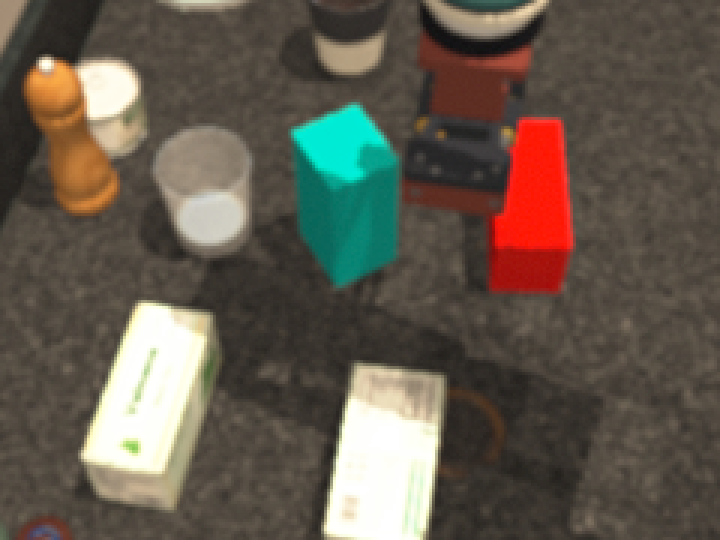

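Carton fell flat: centre (0.524, 0.116), yaw about +1.4°, long side on the worktop (top edge in the crop at (400,368)). The other carton, at (150,400), is unmoved. Next I'll trim its y by pushing the left end, then look.

```bash
python3 - <<'E'
from h import *
q=down(0)
print(inverse_kinematics([.524,.225,.03],q))
servo_line([.5,.02,.25],rate=.3)
move_ptp([.523,.228,.25],q)
servo_line([.523,.228,.03],q,rate=.2)
servo_line([.523,.184,.03],q,rate=.08)
print(current_position(),current_force())
servo_line([.523,.22,.03],q,rate=.2)
servo_line([.5,.24,.22],q,rate=.3)
q2=down(-np.pi/2); move_ptp([.42,.104,.25],q2)
c=capture("side"); cv2.imwrite("pics/s3.png",c["image"])
W=cloud(c)
def box(x,y,lo,hi):
    P=W[np.nan_to_num((abs(W[...,0]-x)<.06)&(abs(W[...,1]-y)<.12)&(W[...,2]>lo)&(W[...,2]<hi))>0]; return len(P),np.round(np.array(cv2.boxPoints(cv2.minAreaRect((P[:,:2]*1000).astype(np.float32)))).mean(0),1),cv2.minAreaRect((P[:,:2]*1000).astype(np.float32))[1:]
print(box(.524,.1,.06,.075)); 
print(rect("side","standing_mid",.055,.085,[.53,.117],c),rect("side","lying_mid",.055,.085,[.713,.098],c),current_clock())
E
```

```text
[ 2.84465412e-01  5.53476871e-01  1.75647197e+00 -4.44089210e-16
  8.31643816e-01  2.84465412e-01]
[0.52290086 0.18357088 0.02994034] [ 0.49273749 -0.01720371  0.17676258]
(1774, array([523.6,  98.8], dtype=float32), ((72.49253845214844, 142.40750122070312), 0.4967491328716278))
{'c': array([522.6, 100.8]), 's': array([138.9,  69.5]), 'a': 89.7, 'z': 0.066, 'n': 1695} {'c': array([713.8,  98.7]), 's': array([138.7,  62.5]), 'a': 89.3, 'z': 0.073, 'n': 1534} 14.8917
```

```bash
cat >> h.py <<'E'
PSI=-np.pi/2-.017
def look(name,near):
    c=capture("side"); cv2.imwrite(f"pics/{name}.png",c["image"][150:290,200:400].repeat(4,0).repeat(4,1))
    W=cloud(c)
    for x,lo,hi in ((near,.060,.0695),(.72,.0705,.08)):
        M=(abs(W[...,0]-x)<.055)&(abs(W[...,1]-.1)<.085)&(W[...,2]>lo)&(W[...,2]<hi)
        n,l,st,_=cv2.connectedComponentsWithStats(M.astype(np.uint8)); P=W[l==1+st[1:,4].argmax()]
        r=cv2.minAreaRect((P[:,:2]*1000).astype(np.float32)); print(len(P),np.round(r[0],1),np.round(r[1],1),round(r[2],2),"ends y",np.percentile(P[:,1],[1,99]).round(4),"x",np.percentile(P[:,0],[1,99]).round(4))
E
python3 - <<'E'
from h import *
q=down(PSI)
move_gripper(.088)
servo_line([.448,.1,.2],q,rate=.3); servo_line([.448,.1,.03],q,rate=.2)
servo_line([.584,.098,.03],q,rate=.08)
print(current_position(),current_force()); look("s4",.645); print(current_clock())
E
```

```text
[0.58399625 0.09805276 0.03017424] [0.39169126 0.65190061 0.37389341]
794 [629.5  96.9] [ 74.4 140.2] 0.55 ends y [0.0298 0.1663] x [0.597 0.664]
1425 [715.8  97.3] [140.9  64.7] 89.2 ends y [0.029  0.1656] x [0.6841 0.7468]
19.5083
```

View pics/s4.png

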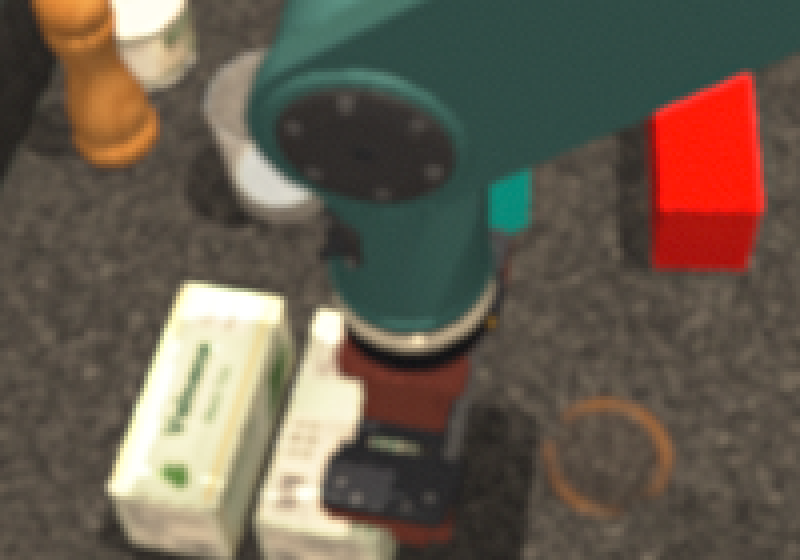

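A gap of about 16 mm remains (between the cartons at crop (280,440)). The ends are level within 1 mm.

```bash
python3 - <<'E'
from h import *
q=down(PSI)
for x in (.5985,.6015):
    servo_line([x,.098,.03],q,rate=.05); print(x,current_force().round(2) if hasattr(current_force(),'round') else current_force()); look("s5_%d"%(x*1e4),.655)
servo_line([.56,.0985,.03],q,rate=.15); servo_line([.45,.1,.2],q,rate=.3)
move_ptp([.38,.25,.3],q)
look("s6",.655); print(current_clock())
E
```

```text
0.5985 [0.04 0.44 0.32]
875 [648.7 103.7] [145.4  96.5] 79.68 ends y [0.0291 0.1669] x [0.6134 0.6978]
1417 [715.7  96.7] [140.3  64.4] 89.11 ends y [0.0288 0.1655] x [0.6843 0.7469]
0.6015 [-0.57  0.57 -0.24]
835 [659.7  96.8] [ 99.3 142.4] 0.54 ends y [0.03  0.167] x [0.6136 0.6946]
1427 [715.9  96.5] [140.8  64.3] 89.01 ends y [0.0289 0.1656] x [0.6845 0.7468]
1822 [657.4  97.4] [143.6  99. ] 88.54 ends y [0.028  0.1664] x [0.6091 0.6878]
1428 [715.6  96.8] [141.   64.3] 88.94 ends y [0.0288 0.1652] x [0.6841 0.7467]
22.3917
```

View pics/s6.png

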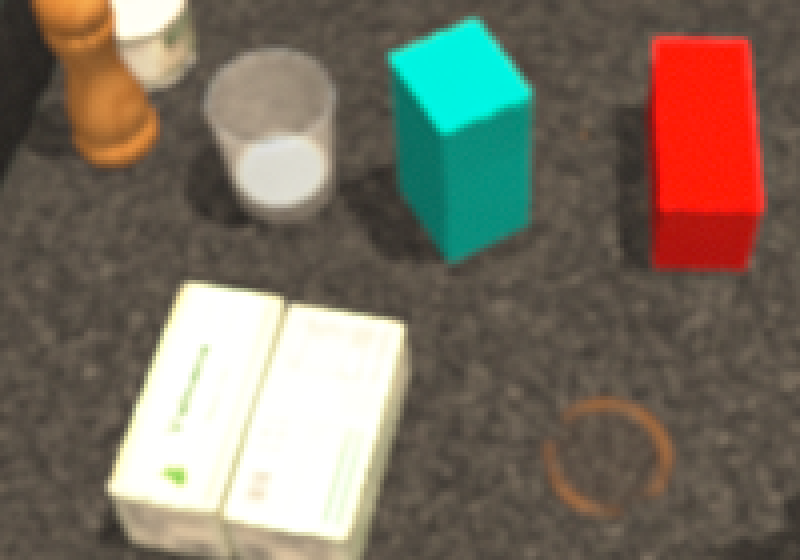

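```bash
python3 - <<'E'
from h import *
q=down(PSI); move_ptp([.59,.1,.2],q)
c=capture("wrist"); im=c["image"]; print(-np.array(c["R"]).T@c["t"])
K=np.array(c["intrinsics"],float)
def pix(X): return cv2.projectPoints(np.array([X],float),cv2.Rodrigues(np.array(c["R"]))[0],np.array(c["t"],float),K,np.array([c["k1"],0,0,0.]))[0].ravel()
a=pix([.68,.1,.066]); print(a,pix([.68,.03,.066]),pix([.68,.17,.066]),pix([.69,.1,.066]))
cv2.imwrite("pics/w2.png",im)
E
```

```text
[0.66500755 0.09938507 0.36151855]
[322.64012799  79.56794225] [407.38367924  78.29708954] [238.13201322  81.41606114] [322.41977915  66.77826211]
```

View pics/w2.png

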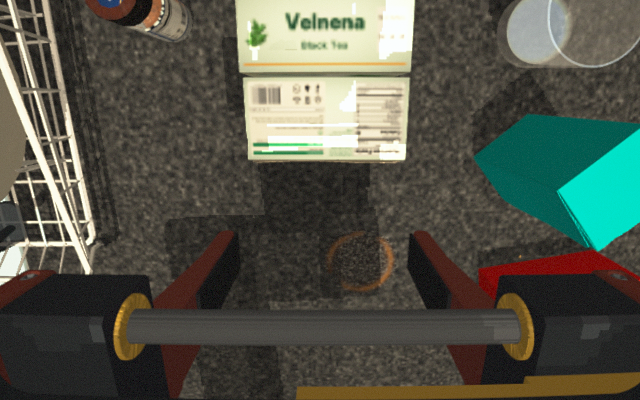

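```bash
python3 - <<'E'
from h import *
c=capture("wrist"); im=c["image"]; cv2.imwrite("pics/w3.png",cv2.resize(im[40:170,225:425],None,fx=4,fy=4,interpolation=cv2.INTER_NEAREST))
g=im.astype(int).sum(2)//3
for col in (262,290,325,360,392): print(col,g[66:84,col])
for r in (45,60,68,85,100,120): 
    x=np.where(g[r,225:425]>110)[0]+225; print(r,x.min(),x.max(),(x.min()+x.max())/2)
E
```

```text
262 [186 198 193 193 187 183 130  92  85 101 106 137 190 198 204 213 227 224]
290 [200 206 206 199 199 188 132  99  93  95 109 158 207 210 214 223 227 234]
325 [206 214 209 208 206 186 119 101 107 109 119 167 209 212 213 220 222 227]
360 [206 210 204 199 201 184 113 105  96  59  70 149 211 209 210 210 213 225]
392 [194 193 188 192 187 176 101 100 103  91  89 131 200 196 195 202 209 213]
45 238 412 325.0
60 239 411 325.0
68 240 410 325.0
85 244 409 326.5
100 245 409 327.0
120 246 407 326.5
```

View pics/w3.png

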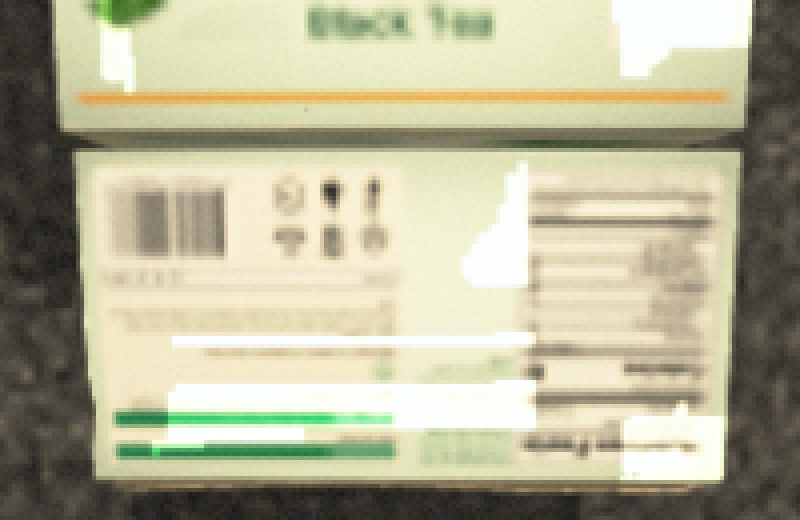

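A gap of about 3 mm is left (5 px dark strip, rows 72–77). The ends are level to about 1 mm. I'll push 4 mm further.

```bash
python3 - <<'E'
from h import *
q=down(PSI)
move_ptp([.46,.1,.2],q); servo_line([.46,.1,.03],q,rate=.2); servo_line([.585,.0985,.03],q,rate=.15)
servo_line([.6055,.098,.03],q,rate=.04); print(current_force(),current_position())
servo_line([.56,.0985,.03],q,rate=.15); servo_line([.46,.1,.2],q,rate=.3)
move_ptp([.59,.1,.2],q)
c=capture("wrist"); im=c["image"]; cv2.imwrite("pics/w4.png",cv2.resize(im[40:170,225:425],None,fx=4,fy=4,interpolation=cv2.INTER_NEAREST))
g=im.astype(int).sum(2)//3
for col in (262,290,325,360,392): print(col,g[62:84,col])
for r in (45,60,66,85,100): 
    x=np.where(g[r,225:425]>110)[0]+225; print(r,x.min(),x.max(),(x.min()+x.max())/2)
print(current_clock())
E
```

```text
[-0.72596302  0.82679716  0.4512734 ] [0.60548511 0.09797727 0.02984015]
262 [181 197 199 195 194 191 176 102  88 101 167 193 198 205 216 225 228 224
 216 198 177 152]
290 [194 209 210 203 203 200 176 106  99 123 183 209 210 215 222 229 232 231
 229 224 223 225]
325 [199 211 210 209 206 202 177 113 108 136 194 212 211 214 217 217 218 221
 222 221 227 225]
360 [194 210 208 206 204 200 181 114 102 129 181 209 207 210 212 217 223 231
 230 219 204 178]
392 [181 192 194 192 189 187 175  98 101 114 171 198 195 197 203 208 214 218
 214 205 192 174]
45 235 412 323.5
60 236 411 323.5
66 237 410 323.5
85 241 409 325.0
100 242 408 325.0
28.6917
```

View pics/w4.png

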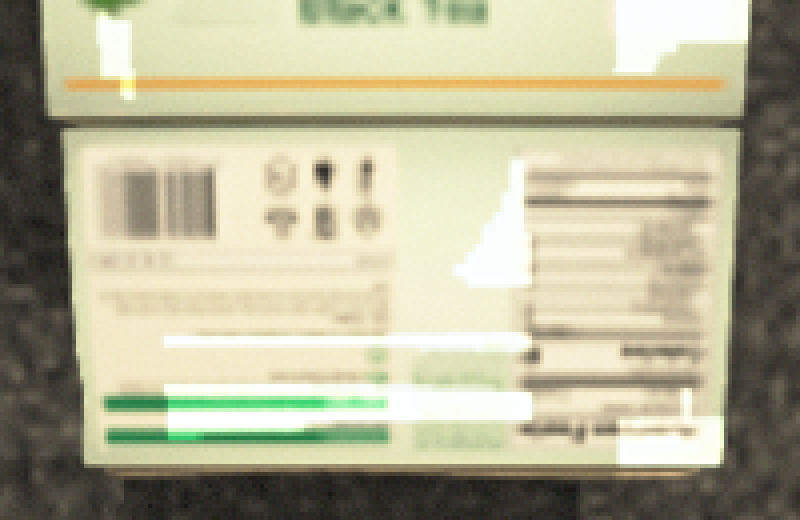

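```bash
python3 - <<'E'
from h import *
move_ptp([.38,.25,.3],down(PSI)); look("s7",.655)
c=capture("side"); W=cloud(c)
for n in ("glass","spice_jar","mug"):
    for s in silhouettes("side",n)[:1]:
        P=W[s["region"]]; P=P[~np.isnan(P[:,0])]; print(n,np.percentile(P,3,0).round(3),np.percentile(P,97,0).round(3))
# residual gap: point the same wrist rows at both edges
close=True
print(current_clock())
E
```

```text
1800 [659.1  95.9] [144.8  95.4] 88.43 ends y [0.028 0.166] x [0.613  0.6894]
1427 [717.6  96.8] [141.   64.7] 88.98 ends y [0.0289 0.1651] x [0.6861 0.7491]
glass [ 0.688 -0.145  0.013] [ 0.761 -0.069  0.094]
spice_jar [0.722 0.234 0.012] [0.755 0.267 0.108]
mug [ 0.605 -0.387  0.009] [ 0.679 -0.308  0.101]
30.0167
```

```bash
python3 -c "
from h import *
sleep(.3); print(close_job(), current_clock())"
```

```text
the job is handed in; nothing more can be done
the job is handed in; nothing more can be done
```

I pushed the standing carton over to the left with the closed fingertips and it landed flat on a long side. I then moved it about 16 mm to the right by pushing its left end, and pushed it forward with the open fingers against the other carton's near long side. I never gripped or lifted it. The arm was clear when I handed the job in, at about 30 s of the 64 s allowed.

**Last checks:**
- **Ends:** level to about 1 mm. The side camera put them at y 0.028 to 0.166 for the pushed carton and 0.029 to 0.165 for the other.
- **Contact:** the other carton was nudged forward about 2 mm in the final push, so the two did meet.
- **Other things:** the glass, spice jar and mug are where they were, within the cameras' accuracy.

**Disagreement:** the last wrist picture still shows a thin dark line, about 3 px wide, all along the join. I took it for the step in height between the cartons plus edge shading, but a gap of up to about 2 mm cannot be fully ruled out.

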